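# Close up the finishing chest

## Task

Close up the wooden finishing chest at the end of the job: push both of its drawers fully home and slide its lid across over the open bay until it is fully shut against the end stop, in any order. Just push with the fingertips: the lid stays down in its guides and is not lifted, and nothing is picked up. Leave the copper bowl in the bay, and the vase, the tin and the brush beside the chest, where they are.

Things in the scene. Friction and masses are not known exactly. Their poses are not given: they have to be found in the camera images.
- chest: Low dark wooden chest fixed to the bench, 160 (its x) x 350 (y) x 82 mm high. Origin: centre of its footprint on the bench; x from its front (robot side) to its back, y to the left seen from the robot, yaw within 0.2 rad. At y -175 to +10 mm: flat deck at z 70 mm over two drawers. Guide strips 13 wide, 12 high (top z 82 mm) run along both long edges and across both ends.
- lid: Loose wooden lid, about 0.35 kg, flat between the guides (2 mm play): board 130 (x) x 160 (y) x 8 mm with a raised centre panel 100 x 100 mm, its top 26 mm above the lid's underside. Origin: centre of its underside, at chest z 70 mm; axes as the chest's. Starts 70 to 145 mm short of shut, over the drawers. Slides to chest +y, friction 1.5 to 3.5 N. Shut: origin at chest y +82 mm.
- chest_bay (a point): Centre of the mouth of the chest's open bay, level with its rim (chest x 0, y +83, z 70 mm). The bay is 110 mm (x) by 134 mm (y), its floor at z 6 mm.
- chest_stop (a point): Middle of the inner face of the +y end stop, against which the lid's +y edge rests when shut (chest x 0, y +162, z 76 mm).
- drawer_right (a joint): Opening in m of the right-hand drawer (seen from the robot): 0 = fully home, grows as it comes out towards the chest's -x. Starts 0.025 to 0.055. Slides with about 1.5 N friction, without a spring.
- drawer_middle (a joint): Opening in m of the other drawer, in the middle of the chest; as for drawer_right.
- drawer_right_front (a point): Centre of the outer face of the right-hand drawer's flat front, a panel 84 mm wide, 56 mm high and 12 mm thick with no handle (only a flat brass inlay), facing the chest's -x; 34 mm above the bench. Chest y = -128.5 mm; chest x = -80 mm when home.
- drawer_middle_front (a point): The same for the middle drawer, chest y = -40.5 mm.
- bowl: Small loose copper bowl standing in the bay, 72 mm across the rim, 36 mm high, so it clears the lid. Origin: centre of its underside. Leave alone.
- vase: Dark bronze vase standing on the bench beyond the chest's +y end, 88 mm across, 152 mm high. Origin: centre of its underside. Leave alone.
- tin: Small upright aluminium wax tin, 54 mm across, 45 mm high, on the bench before the bay. Origin: centre of its underside. Leave alone.
- brush: Flat hand brush with a wooden handle lying on the bench off the chest's -y end, 200 mm long, 42 mm wide, 20 mm high. Origin: middle of its length, underside. Leave alone.
Not all that is in view belongs to the job. Of the things that look like the lid, the middle-sized one is meant.

How it is judged:
By the outcome, as a careful person would: the job done as asked, in the order asked, and still so for the second after the job is handed in, with the robot touching nothing.
It also fails if it takes over 48 s, if anything falls off the work surface, if the arm or the gripper's body presses on something with over 40 N, if the wrist force passes 120 N, or if a joint passes its speed limit or range.

## Robot

A 6-joint arm with a two-finger parallel gripper is mounted at the origin on the work surface. World frame = base frame: x ahead of the robot, y to its left, z up, the work surface at z = 0. Lengths are in mm, angles in rad, forces in N, time in s.
With the tool pointing down it reaches from about 350 to 875 mm from the base axis. Payload 4.2 kg.
Tool frame: the origin (TCP) lies midway between the tips of the shut fingers; the grasp point (between the pads) lies 19 mm behind it; z points along the fingers, y is the line along which they close (so a half turn about z gives the same grasp; the last joint's range is limited). The gripper opens to 85 mm and grips with 20 to 120 N. Pads are 22 mm wide; open, the fingers measure 114 mm over their backs; the gripper's body (76 mm by 85 mm) begins 54 mm behind the grasp point. The pads swing forward as they close: fully open they stand 13 mm farther back than shut.
Start: joints at [-0.884, 0.385, 0.008, 0, -1.194, -0.259], TCP at [259.306, -568.647, 231.312] pointing down, gripper open.
Joint ranges: [-3.14, 3.14], [-1.21, 2.06], [-1.07, 1.41], [-3.16, 2.05], [-2.99, -0.16], [-3.1, 3.1]. Speed limits (rad/s): [2.79, 2.79, 3.14, 3.14, 3.14, 3.14].

## Interface

Orientations are given as a unit quaternion [x, y, z, w].
In Python, from bench import arm gives the robot as it stands. The module is installed in compiled form; this text tells all that it offers.
- The arm moves only by the shell command python3 -m handwheel 'ROWS' [OPENING]. ROWS is JSON, a list of rows, each an object of numbers: "x", "y", "z": the shift along the world's x, y, z each as a share of 20 cm, from -1 to 1; "ax", "ay", "az": the turn, a rotation vector about the world's x, y, z each as a share of 90 degrees, from -1 to 1. In form: [{"x": .., "y": .., "z": .., "ax": .., "ay": .., "az": ..}, ...]. A call has exactly 8 rows; each row shifts and turns the commanded pose from where the row before left it; what a row does not reach is not made up. A row lasts 1/10 s, in which the tool goes at most 50 mm and 8.59 degrees, less where a joint would pass 70% of its speed; a pose out of reach is approached as far as the arm can. A call with a number of a shift or a turn outside -1 to 1 is refused whole. A call with a gripper value outside its range is refused whole. OPENING is the opening, from -1 (shut) to 1 (fully open), set as the call begins (- or left out, the last holds). The fingers move at their own pace and stop on an object; the grip force is fixed at half the most. Time passes only in rows, so rows that do not move let the fingers close, or fill a call up. It gives the time, the measured TCP pose, the force, the opening and the grip force at its end, in the units of the state.
- arm.read_state(): the state, without advancing time (a new reading comes with each control period).
- arm.get_image(name): name is "side" or "top" or "wrist"; returns the picture (384x512x3 uint8, red, green, blue); there is no depth.
- arm.camera_params(name): a dict with "K" (3x3 intrinsics, pixels), "k1" (the pictures are not rectified: a ray, as slopes to the right and down, at radius r is drawn at 1 + k1 r^2 times it, then the intrinsics apply), "position" and "orientation" of the camera in the world. Camera axes: x right, y down, z forward; pixel columns grow to the right and rows downward; lengths in mm; the calibration is good to about 2 mm. A picture is of the moment at which its call begins: read the wrist's pose just before it. camera_params takes no time and is no camera call; for the wrist camera it gives the pose at the moment of the call.
- arm.job_done(): hands the job in; it is judged then, once.
The state is a dict: "clock": time; "joints": joint angles; "joint_vel": joint speeds; "joint_efforts": joint torques, N m; "position": TCP position; "ee_rot": TCP orientation; "contact_force": force on the tool from outside, world axes, zero at the start; "wrist_torque": the same for the moment, N m; "gripper_width": finger opening in mm; "grasp_force": force on a finger pad.
Only numpy, scipy, OpenCV 4.12 (cv2) and the standard library are available. Lean on these libraries where they do the work, as an engineer would, in place of code of your own. Each camera call takes 0.05 s, during which the arm holds its last target. There are 200 camera calls.

## Working session

There is one attempt and no reset: what is moved stays moved. The work goes in short steps, Python scripts to look and compute and a shell command to move; the robot and the scene stay as the last step left them, time stands still between calls to the robot, and variables do not carry over. Pictures are saved under pics/ and viewed, at most 10 in all, crops included, and the job is handed in when it is done.

```bash
mkdir -p pics; python3 - <<'E'
from bench import arm
import cv2,numpy as np
for n in("top","side"):
    im=arm.get_image(n);cv2.imwrite(f"pics/{n}0.png",im[:,:,::-1])
    p=arm.camera_params(n);print(n,p)
s=arm.read_state();print(s["clock"],s["position"],s["ee_rot"],s["gripper_width"])
E
```

```text
top {'K': array([[374.5414162 ,   0.        , 258.51051197],
       [  0.        , 374.5414162 , 187.78978736],
       [  0.        ,   0.        ,   1.        ]]), 'k1': 0.03427222026104651, 'position': array([351.40533371,  19.64500444, 998.27807754]), 'orientation': array([ 0.71093195, -0.6976828 ,  0.06338082, -0.06162262])}
side {'K': array([[442.38104152,   0.        , 254.84899717],
       [  0.        , 442.38104152, 196.97739805],
       [  0.        ,   0.        ,   1.        ]]), 'k1': -0.14806818884029233, 'position': array([-103.31479032, -742.66496921,  684.71347315]), 'orientation': array([ 0.82612377, -0.28874355,  0.16524872, -0.45479615])}
0.1 [ 259.08085084 -568.18984159  230.354931  ] [-2.12174755e-01  9.77231256e-01  9.40142944e-04 -2.47371027e-04] 85.44340482583961
```

View pics/top0.png

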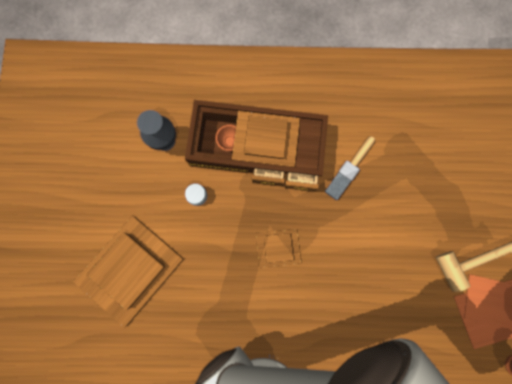

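View pics/side0.png

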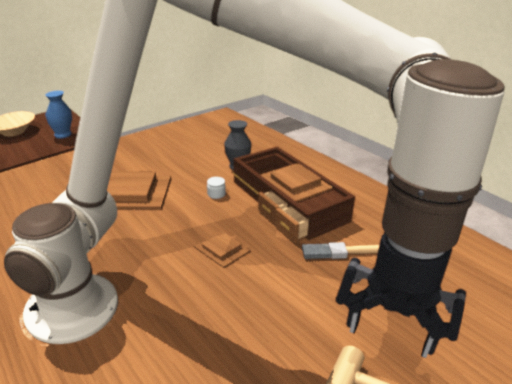

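Top view: chest with corners near (194,100), (327,115), (187,165); lid at (232–299, 108–166); drawer fronts at (269,177) and (302,181). I'll zoom in for corner pixels.

```bash
cat >h.py <<'E'
from bench import arm
import cv2,numpy as np
from scipy.spatial.transform import Rotation as R
def ray(n,uv,z,p=None):
    p=p or arm.camera_params(n);K=p["K"]
    d=(np.array(uv,float)-K[:2,2])/K[0,0]; s=d.copy()
    for _ in range(20): s=d/(1+p["k1"]*(s@s))
    v=R.from_quat(p["orientation"]).apply([*s,1]);o=p["position"]
    return o+v*(z-o[2])/v[2]
E
python3 - <<'E'
import cv2
im=cv2.imread("pics/top0.png")[90:200,175:335]
cv2.imwrite("pics/top0c.png",cv2.resize(im,None,fx=5,fy=5,interpolation=cv2.INTER_CUBIC))
E
```

```text
(no output)
```

View pics/top0c.png

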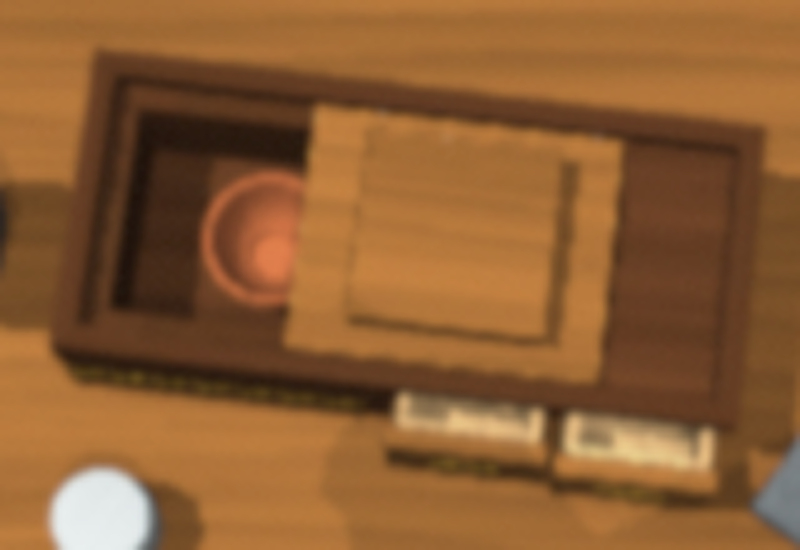

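Crop shows: chest rim corners (95,52), (763,128), (738,428), (55,350); lid left edge (313,105)-(287,345), right edge (622,140)-(600,382); drawer front outer top edges (388,445)-(546,465) and (556,475)-(716,493).

```bash
python3 - <<'E'
from h import *
f=lambda u,v,z:ray("top",(175+(u+.5)/5-.5,90+(v+.5)/5-.5),z)
C=np.array([f(95,52,82),f(763,128,82),f(738,428,82),f(55,350,82)])
print(C.round())
c=C.mean(0); y=(C[0]+C[3]-C[1]-C[2])[:2]; a=np.arctan2(y[1],y[0])-np.pi/2
x=(C[0]+C[1]-C[2]-C[3])[:2]; print("c",c,"yaw",a,np.arctan2(x[1],x[0]))
ax=np.array([np.cos(a),np.sin(a)]);ay=np.array([-ax[1],ax[0]])
L=lambda P:np.round([(P-c)[:2]@ax,(P-c)[:2]@ay])
W=lambda X,Y:(c[:2]+X*ax+Y*ay).round()
print("len",np.linalg.norm(y)/2,np.linalg.norm(x)/2)
for p in[(313,105),(287,345),(622,140),(600,382)]:print("lid",L(f(*p,78)))
for p in[(365,128),(350,320),(568,155),(553,342)]:print("panel",L(f(*p,96)))
for p in[(388,445),(546,465),(556,475),(716,493)]:print("drw",L(f(*p,62)))
print("tin",L(f(103,518,45)))
for X,Y in[(-80,-40.5),(-80,-128.5),(-160,-40),(-160,-128),(0,82),(0,-140),(0,-175),(0,0)]:print(X,Y,W(X,Y))
E
```

```text
[[ 743.  191.   82.]
 [ 708. -154.   82.]
 [ 550. -140.   82.]
 [ 584.  203.   82.]]
c [646.21522788  25.11129776  82.        ] yaw -0.09816744276908063 -0.0851087606786604
len 345.708098898012 158.88744313794948
lid [66. 59.]
lid [-62.  56.]
lid [  66. -101.]
lid [ -63. -103.]
panel [50. 30.]
panel [-50.  25.]
panel [ 48. -74.]
panel [-50. -76.]
drw [-104.    0.]
drw [-105.  -81.]
drw [-110.  -87.]
drw [-110. -168.]
tin [-156.  142.]
-80 -40.5 [563.  -7.]
-80 -128.5 [554. -95.]
-160 -40 [483.   1.]
-160 -128 [474. -87.]
0 82 [654. 107.]
0 -140 [ 632. -114.]
0 -175 [ 629. -149.]
0 0 [646.  25.]
```

Yaw is about −0.095, the lid needs about +104 mm, and the drawers are open about 25 and 30 mm. The open fingers straddle both drawer fronts, so I'll push them together, then the lid panel with the fingers shut.

```bash
python3 -m handwheel '[{"x":0.075,"y":0.163,"az":-0.042},{"x":0.075,"y":0.163,"az":-0.042},{"x":0.075,"y":0.163,"az":-0.042},{"x":0.075,"y":0.163,"az":-0.042},{"x":0.075,"y":0.163,"az":-0.042},{"x":0.075,"y":0.163,"az":-0.042},{"x":0.075,"y":0.163,"az":-0.042},{"x":0.075,"y":0.163,"az":-0.042}]' 1
python3 -m handwheel '[{"x":0.075,"y":0.163},{"x":0.075,"y":0.163},{"x":0.075,"y":0.163},{"x":0.075,"y":0.163},{"x":0.075,"y":0.163},{"x":0.075,"y":0.163},{"x":0.075,"y":0.163},{"x":0.075,"y":0.163}]'
python3 - <<'E'
from h import *
s=arm.read_state();print(s["position"],R.from_quat(s["ee_rot"]).as_matrix()[:,1],s["contact_force"])
E
```

```text
[ 259.08085084 -568.18984159  230.354931  ] [-0.41468714  0.90996198  0.00194245] [ 0.74340518 -0.13108089 -0.0705909 ]invalid input at $[0]: expected keys x, y, z, ax, ay, az
invalid input at $[0]: expected keys x, y, z, ax, ay, az
```

```bash
python3 -m handwheel '[{"x":0.075,"y":0.163,"z":0,"ax":0,"ay":0,"az":-0.042},{"x":0.075,"y":0.163,"z":0,"ax":0,"ay":0,"az":-0.042},{"x":0.075,"y":0.163,"z":0,"ax":0,"ay":0,"az":-0.042},{"x":0.075,"y":0.163,"z":0,"ax":0,"ay":0,"az":-0.042},{"x":0.075,"y":0.163,"z":0,"ax":0,"ay":0,"az":-0.042},{"x":0.075,"y":0.163,"z":0,"ax":0,"ay":0,"az":-0.042},{"x":0.075,"y":0.163,"z":0,"ax":0,"ay":0,"az":-0.042},{"x":0.075,"y":0.163,"z":0,"ax":0,"ay":0,"az":-0.042}]' 1
python3 -m handwheel '[{"x":0.075,"y":0.163,"z":0,"ax":0,"ay":0,"az":0},{"x":0.075,"y":0.163,"z":0,"ax":0,"ay":0,"az":0},{"x":0.075,"y":0.163,"z":0,"ax":0,"ay":0,"az":0},{"x":0.075,"y":0.163,"z":0,"ax":0,"ay":0,"az":0},{"x":0.075,"y":0.163,"z":0,"ax":0,"ay":0,"az":0},{"x":0.075,"y":0.163,"z":0,"ax":0,"ay":0,"az":0},{"x":0.075,"y":0.163,"z":0,"ax":0,"ay":0,"az":0},{"x":0,"y":0,"z":0,"ax":0,"ay":0,"az":0}]'
python3 - <<'E'
from h import *
s=arm.read_state();print(s["position"],R.from_quat(s["ee_rot"]).as_matrix()[:,1],s["contact_force"])
E
```

```text
clock: 0.9
position: [379.4, -306.3, 231.0]
ee_rot: [0.051, 0.999, 0.0, -0.0]
contact_force: [-0.2, -1.0, -0.8]
gripper_width: 85.3
grasp_force: 0.0
clock: 1.7
position: [485.6, -76.8, 230.9]
ee_rot: [0.048, 0.999, 0.0, -0.0]
contact_force: [-1.5, -0.3, 0.1]
gripper_width: 85.5
grasp_force: 0.0
[485.60407336 -76.81056731 230.89960393] [9.55360144e-02 9.95425937e-01 2.71813743e-04] [-1.45403169 -0.32808477  0.09428444]
```

```bash
python3 -m handwheel '[{"x":0.025,"y":0.08,"z":-0.1,"ax":0,"ay":0,"az":0},{"x":0.025,"y":0.075,"z":-0.15,"ax":0,"ay":0,"az":0},{"x":0,"y":0,"z":-0.2,"ax":0,"ay":0,"az":0},{"x":0,"y":0,"z":-0.2,"ax":0,"ay":0,"az":0},{"x":0,"y":0,"z":-0.2,"ax":0,"ay":0,"az":0},{"x":0,"y":0,"z":-0.1,"ax":0,"ay":0,"az":0},{"x":0,"y":0,"z":-0.045,"ax":0,"ay":0,"az":0},{"x":0,"y":0,"z":0,"ax":0,"ay":0,"az":0}]'
python3 - <<'E'
from h import *
for n in("top","side"):cv2.imwrite(f"pics/{n}1.png",arm.get_image(n)[:,:,::-1])
a=cv2.imread("pics/side1.png")[110:290,180:400]
cv2.imwrite("pics/side1c.png",cv2.resize(a,None,fx=3,fy=3,interpolation=cv2.INTER_CUBIC))
E
```

```text
clock: 2.5
position: [493.6, -49.1, 31.4]
ee_rot: [0.05, 0.999, -0.0, -0.001]
contact_force: [-0.1, -0.1, -0.2]
gripper_width: 85.4
grasp_force: 0.0
```

View pics/side1c.png

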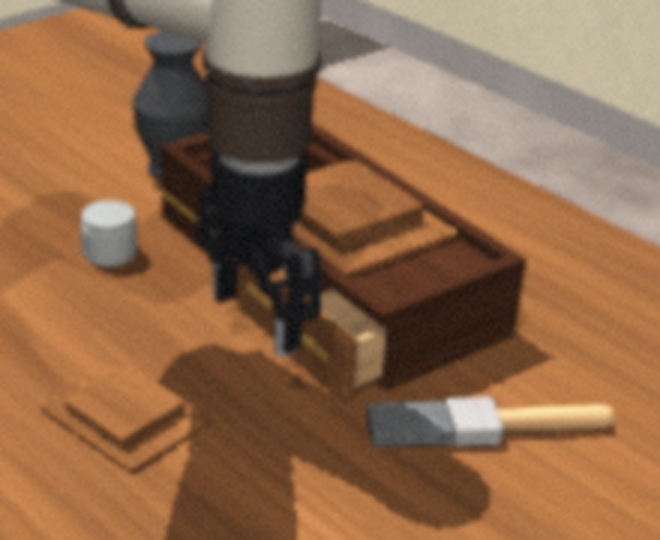

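Both fingers stand before the two drawer fronts, at (225,280) and (290,330) in the crop; tin and brush are clear. Next I push along chest +x.

```bash
python3 -m handwheel '[{"x":0.034,"y":-0.003,"z":0,"ax":0,"ay":0,"az":0},{"x":0.034,"y":-0.003,"z":0,"ax":0,"ay":0,"az":0},{"x":0.034,"y":-0.003,"z":0,"ax":0,"ay":0,"az":0},{"x":0.034,"y":-0.003,"z":0,"ax":0,"ay":0,"az":0},{"x":0.034,"y":-0.003,"z":0,"ax":0,"ay":0,"az":0},{"x":0.034,"y":-0.003,"z":0,"ax":0,"ay":0,"az":0},{"x":0.034,"y":-0.003,"z":0,"ax":0,"ay":0,"az":0},{"x":0,"y":0,"z":0,"ax":0,"ay":0,"az":0}]'
```

```text
clock: 3.4
position: [543.3, -53.0, 32.2]
ee_rot: [0.05, 0.999, 0.0, 0.001]
contact_force: [-1.5, -1.5, -0.3]
gripper_width: 85.2
grasp_force: 0.1
```

```bash
python3 -m handwheel '[{"x":0.006,"y":-0.0006,"z":0,"ax":0,"ay":0,"az":0},{"x":0.006,"y":-0.0006,"z":0,"ax":0,"ay":0,"az":0},{"x":0.006,"y":-0.0006,"z":0,"ax":0,"ay":0,"az":0},{"x":0.006,"y":-0.0006,"z":0,"ax":0,"ay":0,"az":0},{"x":0,"y":0,"z":0,"ax":0,"ay":0,"az":0},{"x":0,"y":0,"z":0,"ax":0,"ay":0,"az":0},{"x":0,"y":0,"z":0,"ax":0,"ay":0,"az":0},{"x":0,"y":0,"z":0,"ax":0,"ay":0,"az":0}]'
```

```text
clock: 4.2
position: [546.7, -53.3, 32.2]
ee_rot: [0.05, 0.999, 0.0, -0.0]
contact_force: [-2.9, 1.0, -0.7]
gripper_width: 85.6
grasp_force: 1.2
```

```bash
python3 -m handwheel '[{"x":0.006,"y":-0.0006,"z":0,"ax":0,"ay":0,"az":0},{"x":0.006,"y":-0.0006,"z":0,"ax":0,"ay":0,"az":0},{"x":0.006,"y":-0.0006,"z":0,"ax":0,"ay":0,"az":0},{"x":0.006,"y":-0.0006,"z":0,"ax":0,"ay":0,"az":0},{"x":0,"y":0,"z":0,"ax":0,"ay":0,"az":0},{"x":0,"y":0,"z":0,"ax":0,"ay":0,"az":0},{"x":0,"y":0,"z":0,"ax":0,"ay":0,"az":0},{"x":0,"y":0,"z":0,"ax":0,"ay":0,"az":0}]'
```

```text
clock: 5.0
position: [548.1, -53.5, 32.1]
ee_rot: [0.05, 0.999, -0.0, -0.003]
contact_force: [-10.6, 4.7, 6.1]
gripper_width: 85.6
grasp_force: 5.6
```

```bash
python3 -m handwheel '[{"x":0.006,"y":-0.0006,"z":0,"ax":0,"ay":0,"az":0},{"x":0.006,"y":-0.0006,"z":0,"ax":0,"ay":0,"az":0},{"x":0.006,"y":-0.0006,"z":0,"ax":0,"ay":0,"az":0},{"x":0.006,"y":-0.0006,"z":0,"ax":0,"ay":0,"az":0},{"x":0.006,"y":-0.0006,"z":0,"ax":0,"ay":0,"az":0},{"x":0,"y":0,"z":0,"ax":0,"ay":0,"az":0},{"x":0,"y":0,"z":0,"ax":0,"ay":0,"az":0},{"x":0,"y":0,"z":0,"ax":0,"ay":0,"az":0}]'
python3 -c "
from h import *
s=arm.read_state();print(s['wrist_torque'],R.from_quat(s['ee_rot']).as_matrix()[:,1],s['contact_force'])"
```

```text
clock: 5.8
position: [547.5, -54.2, 31.4]
ee_rot: [0.051, 0.999, -0.001, -0.01]
contact_force: [-23.4, 9.3, 14.4]
gripper_width: 85.2
grasp_force: 12.2
[2.47719642 5.71885245 0.1877921 ] [ 0.10136356  0.99484635 -0.00248194] [-23.3748586    9.34597165  14.38895   ]
```

```bash
python3 -m handwheel '[{"x":-0.1,"y":0.01,"z":0,"ax":0,"ay":0,"az":0},{"x":-0.15,"y":0.015,"z":0,"ax":0,"ay":0,"az":0},{"x":0,"y":0,"z":0.1,"ax":0,"ay":0,"az":0},{"x":0,"y":0,"z":0.2,"ax":0,"ay":0,"az":0},{"x":0,"y":0,"z":0.2,"ax":0,"ay":0,"az":0},{"x":0,"y":0,"z":0.1,"ax":0,"ay":0,"az":0},{"x":0,"y":0,"z":0.05,"ax":0,"ay":0,"az":0},{"x":0,"y":0,"z":0,"ax":0,"ay":0,"az":0}]'
python3 -m handwheel '[{"x":0.08,"y":-0.02,"z":0,"ax":0,"ay":0,"az":0},{"x":0.1,"y":-0.03,"z":0,"ax":0,"ay":0,"az":0},{"x":0.1,"y":-0.03,"z":0,"ax":0,"ay":0,"az":0},{"x":0.1,"y":-0.03,"z":0,"ax":0,"ay":0,"az":0},{"x":0.1,"y":-0.03,"z":0,"ax":0,"ay":0,"az":0},{"x":0.08,"y":-0.02,"z":0,"ax":0,"ay":0,"az":0},{"x":0.05,"y":-0.01,"z":0,"ax":0,"ay":0,"az":0},{"x":0,"y":0,"z":0,"ax":0,"ay":0,"az":0}]' -1
```

```text
clock: 6.6
position: [509.1, -49.3, 163.9]
ee_rot: [0.05, 0.999, 0.0, 0.003]
contact_force: [-0.2, 0.3, 0.2]
gripper_width: 85.4
grasp_force: 0.0
clock: 7.4
position: [629.9, -83.6, 160.2]
ee_rot: [0.05, 0.999, -0.0, -0.001]
contact_force: [-0.4, -0.1, -0.7]
gripper_width: 0.2
grasp_force: 0.0
```

```bash
python3 -m handwheel '[{"x":0.025,"y":-0.02,"z":-0.05,"ax":0,"ay":0,"az":0},{"x":0,"y":0,"z":-0.1,"ax":0,"ay":0,"az":0},{"x":0,"y":0,"z":-0.1,"ax":0,"ay":0,"az":0},{"x":0,"y":0,"z":-0.07,"ax":0,"ay":0,"az":0},{"x":0,"y":0,"z":-0.04,"ax":0,"ay":0,"az":0},{"x":0,"y":0,"z":0,"ax":0,"ay":0,"az":0},{"x":0,"y":0,"z":0,"ax":0,"ay":0,"az":0},{"x":0,"y":0,"z":0,"ax":0,"ay":0,"az":0}]'
python3 - <<'E'
from h import *
for n in("top","side"):cv2.imwrite(f"pics/{n}2.png",arm.get_image(n)[:,:,::-1])
a=cv2.imread("pics/side2.png")[130:280,200:380]
cv2.imwrite("pics/side2c.png",cv2.resize(a,None,fx=4,fy=4,interpolation=cv2.INTER_CUBIC))
E
```

```text
clock: 8.2
position: [635.2, -87.4, 91.4]
ee_rot: [0.05, 0.999, 0.0, 0.001]
contact_force: [0.5, 0.8, 0.1]
gripper_width: -0.0
grasp_force: 0.0
```

View pics/side2c.png

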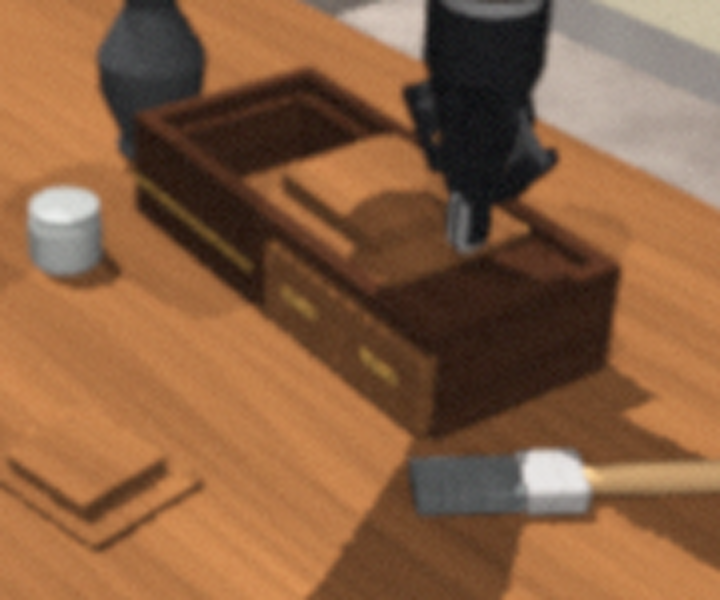

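Drawer fronts are flush side by side at (295,300) and (378,365) in the crop; the shut fingertips stand at (465,235) over the lid's near edge, behind the panel. Now I push the lid.

```bash
python3 -m handwheel '[{"x":0,"y":0.01,"z":-0.022,"ax":0,"ay":0,"az":0},{"x":0.004,"y":0.04,"z":0,"ax":0,"ay":0,"az":0},{"x":0.004,"y":0.04,"z":0,"ax":0,"ay":0,"az":0},{"x":0.004,"y":0.04,"z":0,"ax":0,"ay":0,"az":0},{"x":0.004,"y":0.04,"z":0,"ax":0,"ay":0,"az":0},{"x":0.004,"y":0.04,"z":0,"ax":0,"ay":0,"az":0},{"x":0.004,"y":0.04,"z":0,"ax":0,"ay":0,"az":0},{"x":0.004,"y":0.04,"z":0,"ax":0,"ay":0,"az":0}]'
python3 -m handwheel '[{"x":0.004,"y":0.04,"z":0,"ax":0,"ay":0,"az":0},{"x":0.004,"y":0.04,"z":0,"ax":0,"ay":0,"az":0},{"x":0.004,"y":0.04,"z":0,"ax":0,"ay":0,"az":0},{"x":0.004,"y":0.04,"z":0,"ax":0,"ay":0,"az":0},{"x":0.004,"y":0.04,"z":0,"ax":0,"ay":0,"az":0},{"x":0,"y":0,"z":0,"ax":0,"ay":0,"az":0},{"x":0,"y":0,"z":0,"ax":0,"ay":0,"az":0},{"x":0,"y":0,"z":0,"ax":0,"ay":0,"az":0}]'
```

```text
clock: 9.1
position: [640.1, -28.9, 85.9]
ee_rot: [0.05, 0.999, -0.0, -0.0]
contact_force: [-0.4, -0.9, 0.7]
gripper_width: -0.1
grasp_force: 1.0
clock: 9.9
position: [644.2, 10.8, 85.9]
ee_rot: [0.05, 0.999, 0.0, 0.0]
contact_force: [0.2, -0.3, 0.0]
gripper_width: 0.2
grasp_force: 0.0
```

```bash
python3 - <<'E'
from h import *
for n in("side",):cv2.imwrite(f"pics/{n}3.png",arm.get_image(n)[:,:,::-1])
a=cv2.imread("pics/side3.png")[130:280,200:380]
cv2.imwrite("pics/side3c.png",cv2.resize(a,None,fx=4,fy=4,interpolation=cv2.INTER_CUBIC))
E
```

```text
(no output)
```

View pics/side3c.png

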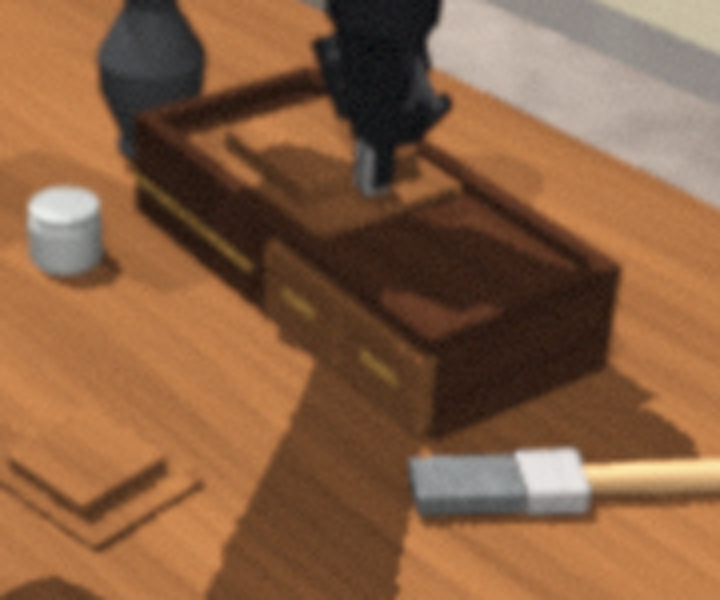

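The lid has followed and its far edge at (205,130) is near the stop; I'll continue, then creep until contact.

```bash
python3 -m handwheel '[{"x":0.0014,"y":0.015,"z":0,"ax":0,"ay":0,"az":0},{"x":0.0014,"y":0.015,"z":0,"ax":0,"ay":0,"az":0},{"x":0.0014,"y":0.015,"z":0,"ax":0,"ay":0,"az":0},{"x":0.0014,"y":0.015,"z":0,"ax":0,"ay":0,"az":0},{"x":0.0014,"y":0.015,"z":0,"ax":0,"ay":0,"az":0},{"x":0.0014,"y":0.015,"z":0,"ax":0,"ay":0,"az":0},{"x":0.0014,"y":0.015,"z":0,"ax":0,"ay":0,"az":0},{"x":0,"y":0,"z":0,"ax":0,"ay":0,"az":0}]'
```

```text
clock: 10.75
position: [646.1, 32.2, 85.9]
ee_rot: [0.05, 0.999, 0.0, 0.0]
contact_force: [-0.2, -1.1, -0.5]
gripper_width: 0.3
grasp_force: 0.2
```

```bash
python3 -m handwheel '[{"x":0.001,"y":0.01,"z":0,"ax":0,"ay":0,"az":0},{"x":0.001,"y":0.01,"z":0,"ax":0,"ay":0,"az":0},{"x":0.001,"y":0.01,"z":0,"ax":0,"ay":0,"az":0},{"x":0,"y":0,"z":0,"ax":0,"ay":0,"az":0},{"x":0,"y":0,"z":0,"ax":0,"ay":0,"az":0},{"x":0,"y":0,"z":0,"ax":0,"ay":0,"az":0},{"x":0,"y":0,"z":0,"ax":0,"ay":0,"az":0},{"x":0,"y":0,"z":0,"ax":0,"ay":0,"az":0}]'
```

```text
clock: 11.55
position: [646.8, 37.8, 86.0]
ee_rot: [0.05, 0.999, 0.0, 0.0]
contact_force: [-0.3, 0.2, 0.0]
gripper_width: 0.3
grasp_force: 0.1
```

```bash
python3 -m handwheel '[{"x":0.001,"y":0.01,"z":0,"ax":0,"ay":0,"az":0},{"x":0.001,"y":0.01,"z":0,"ax":0,"ay":0,"az":0},{"x":0.001,"y":0.01,"z":0,"ax":0,"ay":0,"az":0},{"x":0,"y":0,"z":0,"ax":0,"ay":0,"az":0},{"x":0,"y":0,"z":0,"ax":0,"ay":0,"az":0},{"x":0,"y":0,"z":0,"ax":0,"ay":0,"az":0},{"x":0,"y":0,"z":0,"ax":0,"ay":0,"az":0},{"x":0,"y":0,"z":0,"ax":0,"ay":0,"az":0}]'
```

```text
clock: 12.35
position: [647.3, 43.5, 86.0]
ee_rot: [0.05, 0.999, -0.0, 0.0]
contact_force: [0.8, -3.1, 0.1]
gripper_width: 0.1
grasp_force: 1.4
```

```bash
python3 -m handwheel '[{"x":0.0005,"y":0.006,"z":0,"ax":0,"ay":0,"az":0},{"x":0.0005,"y":0.006,"z":0,"ax":0,"ay":0,"az":0},{"x":0.0005,"y":0.006,"z":0,"ax":0,"ay":0,"az":0},{"x":0,"y":0,"z":0,"ax":0,"ay":0,"az":0},{"x":0,"y":0,"z":0,"ax":0,"ay":0,"az":0},{"x":0,"y":0,"z":0,"ax":0,"ay":0,"az":0},{"x":0,"y":0,"z":0,"ax":0,"ay":0,"az":0},{"x":0,"y":0,"z":0,"ax":0,"ay":0,"az":0}]'
```

```text
clock: 13.15
position: [648.7, 44.6, 86.4]
ee_rot: [0.05, 0.999, -0.001, 0.001]
contact_force: [4.2, -11.4, -0.4]
gripper_width: -0.0
grasp_force: 4.9
```

Contact with the stop (11 N). A bit more, then retreat and check.

```bash
python3 -m handwheel '[{"x":0.0005,"y":0.006,"z":0,"ax":0,"ay":0,"az":0},{"x":0.0005,"y":0.006,"z":0,"ax":0,"ay":0,"az":0},{"x":0,"y":0.006,"z":0,"ax":0,"ay":0,"az":0},{"x":0,"y":0,"z":0,"ax":0,"ay":0,"az":0},{"x":0,"y":0,"z":0,"ax":0,"ay":0,"az":0},{"x":0,"y":0,"z":0,"ax":0,"ay":0,"az":0},{"x":0,"y":0,"z":0,"ax":0,"ay":0,"az":0},{"x":0,"y":0,"z":0,"ax":0,"ay":0,"az":0}]'
python3 -m handwheel '[{"x":-0.004,"y":-0.04,"z":0,"ax":0,"ay":0,"az":0},{"x":-0.008,"y":-0.08,"z":0,"ax":0,"ay":0,"az":0},{"x":0,"y":-0.05,"z":0.05,"ax":0,"ay":0,"az":0},{"x":0,"y":0,"z":0.2,"ax":0,"ay":0,"az":0},{"x":0,"y":0,"z":0.2,"ax":0,"ay":0,"az":0},{"x":0,"y":0,"z":0.2,"ax":0,"ay":0,"az":0},{"x":0,"y":-0.1,"z":0.1,"ax":0,"ay":0,"az":0},{"x":0,"y":-0.2,"z":0,"ax":0,"ay":0,"az":0}]'
python3 -m handwheel '[{"x":-0.1,"y":-0.2,"z":0,"ax":0,"ay":0,"az":0},{"x":-0.1,"y":-0.2,"z":0,"ax":0,"ay":0,"az":0},{"x":-0.1,"y":-0.2,"z":0,"ax":0,"ay":0,"az":0},{"x":-0.1,"y":-0.2,"z":0,"ax":0,"ay":0,"az":0},{"x":-0.1,"y":-0.2,"z":0,"ax":0,"ay":0,"az":0},{"x":-0.1,"y":-0.2,"z":0,"ax":0,"ay":0,"az":0},{"x":-0.1,"y":-0.1,"z":0,"ax":0,"ay":0,"az":0},{"x":0,"y":0,"z":0,"ax":0,"ay":0,"az":0}]'
python3 - <<'E'
from h import *
T=arm.get_image("top")[:,:,::-1];S=arm.get_image("side")[:,:,::-1]
cv2.imwrite("pics/top4.png",T);cv2.imwrite("pics/side4.png",S)
cv2.imwrite("pics/top4c.png",cv2.resize(T[90:200,175:335],None,fx=5,fy=5,interpolation=cv2.INTER_CUBIC))
E
```

```text
clock: 13.95
position: [649.3, 45.3, 87.0]
ee_rot: [0.051, 0.999, -0.003, 0.001]
contact_force: [5.1, -19.9, 0.7]
gripper_width: -0.1
grasp_force: 9.1
clock: 14.75
position: [647.7, -41.4, 241.9]
ee_rot: [0.047, 0.999, 0.001, 0.005]
contact_force: [0.2, -0.4, 0.5]
gripper_width: 0.2
grasp_force: 0.0
clock: 15.55
position: [503.3, -305.3, 236.9]
ee_rot: [0.052, 0.999, 0.0, 0.0]
contact_force: [0.3, -0.3, 0.1]
gripper_width: 0.0
grasp_force: 0.0
```

View pics/top4c.png

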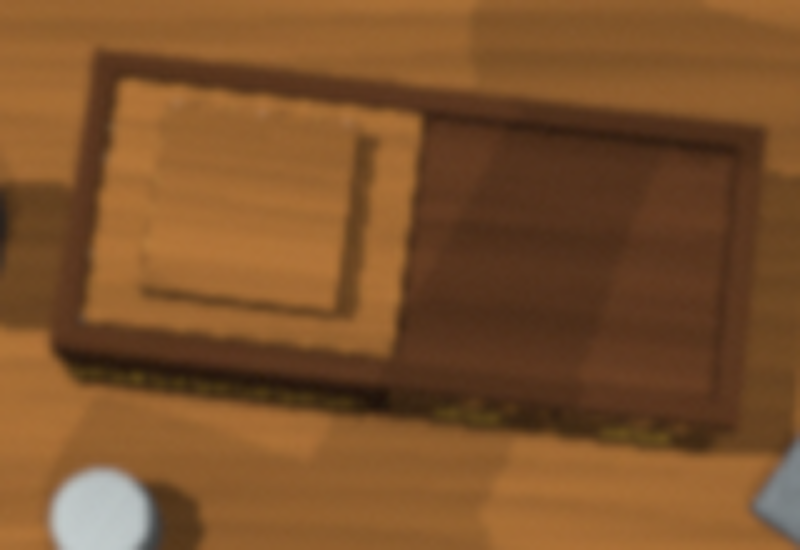

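View pics/side4.png

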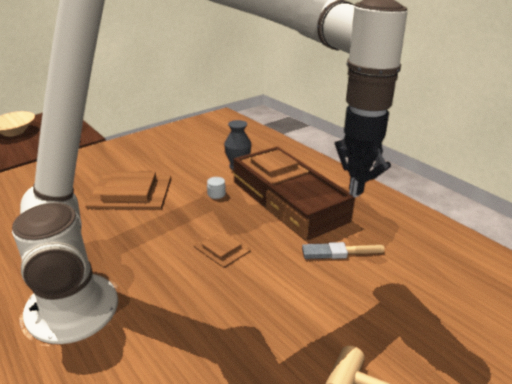

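The lid's left edge at (100,200) in the top crop meets the end stop. Both drawer fronts are under the rim line, flush with the chest. Tin, brush and vase are unmoved, and the arm is clear.

```bash
python3 -c "
from bench import arm
print(arm.job_done())"
```

```text
the job is handed in; nothing more can be done
None
```

The job is handed in: both drawers are pushed home, the lid is shut against its end stop, and the vase, tin and brush were not moved; the bowl was never touched but is now hidden under the lid.

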